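Poke the stuck kit drawer open from behind

ROBOT

A 7-joint arm with a two-finger parallel gripper is mounted at the origin on the work surface. World frame = base frame: x ahead of the robot, y to its left, z up, the work surface at z = 0. Lengths are in m, angles in rad, forces in N, time in s.
With the tool pointing down it reaches from about 0.425 to 0.95 m from the base axis. Payload 4.7 kg.
Tool frame: the origin (TCP) lies on the centre line of the jaws, within the pads' length; the fingertips stand 8 mm ahead of it and the grasp point (between the pads) lies 11 mm behind it; z points along the fingers, y is the direction in which the jaws open and shut (so a half turn about z gives the same grasp; the last joint's range is limited). The gripper opens to 87 mm and grips with 3 to 60 N. Pads are 19 mm wide; open, the fingers measure 117 mm over their backs; the gripper's body (75 mm by 190 mm) begins 51 mm behind the grasp point.
Start: joints at [-1.292, 0.469, -0.049, 1.532, 0.024, 1.141, -0.082], TCP at [0.204, 0.643, 0.231] pointing down, gripper open.
Joint ranges: [-2.59, 2.59], [-0.33, 1.99], [-1.39, 1.29], [0.1, 2.45], [-1.04, 4.18], [0.21, 1.99], [-2.66, 2.66]. Speed limits (rad/s): [2.57, 2.57, 3.14, 3.14, 3.14, 3.14, 3.14].

INTERFACE

Orientations are given as [roll, pitch, yaw] about the fixed x, y, z axes, in that order (R = Rz(yaw) Ry(pitch) Rx(roll)).
In Python, from cell import bot gives the robot as it stands. The module is installed in compiled form; this text tells all that it offers.
- The arm moves only by the tool step_arm, never from a script. Its argument "targets" is a list of rows, each an object with "rot": the turn, a rotation vector about the tool's x, y, z in rad, a list of three; "translation": the shift along the tool's x, y, z in mm, a list of three; "fingers": the opening in per cent of the stroke, from 0 (shut) to 100 (fully open). A call has 1 to 8 rows; each row is the pose to reach, as a shift and turn from the pose measured when the call began, along the tool's axes at that moment; what a row does not reach only later rows make up. A row lasts 1/10 s, in which the tool goes at most 50 mm and 8.59 degrees, less where a joint would pass 70% of its speed; a pose out of reach is approached as far as the arm can. A call with a gripper value outside its range is refused whole. The fingers move at their own pace and stop on an object; the grip force is fixed at half the most. Time passes only in rows, so rows that repeat a pose let the fingers close. It gives the time, the measured TCP pose, the force and the opening at its end, in the units of the state.
- bot.get_state(): the state, without advancing time (a new reading comes with each control period).
- bot.get_image(name): name is "scene" or "top" or "wrist"; returns (picture, depth): 480x640x3 uint8, red, green, blue; 480x640 float32, m along the optical axis (not along the pixel's ray), 0 where there is no reading.
- bot.camera_params(name): a dict with "fov_y" (degrees; the focal length in pixels is half the picture's height over the tangent of half this angle, whatever the lens; pixels are square), "cx", "cy" (the principal point, pixels), "R" (3x3) and "t" (3): a world point X has camera coordinates R X + t; the wrist camera has in their place "tool_from_camera" (4x4, takes a point from camera to tool coordinates, whose origin is the TCP and whose axes are the flange's). Camera axes: x right, y down, z forward; pixel columns grow to the right and rows downward; lengths in m; the calibration is good to about 2 mm. The wrist camera is an equidistant fisheye: a pixel r from the principal point sees the ray r / f radians off the axis. A picture is of the moment at which its call begins: read the wrist's pose just before it. camera_params takes no time and is no camera call.
- bot.close_job(): hands the job in, once; it reports no verdict.
The state is a dict: "time": time; "qpos": joint angles; "joint_vel": joint speeds; "tau": joint torques, N m; "position": TCP position; "tool_rot": TCP orientation; "force": force on the tool from outside, world axes, zero at the start; "wrist_torque": the same for the moment, N m; "finger_gap": opening from 0.0 (shut) to 1.0 (fully open).
Only numpy, scipy, OpenCV 4.12 (cv2) and the standard library are available. Lean on these libraries where they do the work, as an engineer would, in place of code of your own. Each camera call takes 0.05 s, during which the arm holds its last target.

TASK

The drawer of the small grey parts unit is stuck shut. Take the wooden dowel off its rest, feel for the release hole in the unit's back with it, and push the spring catch inside gently until the drawer springs open; never force the dowel against the unit. Then lay the dowel back in both notches of its rest, leaving the drawer open and the loose parts on the table where they are.

Things in the scene. Friction and masses are not known exactly. Their poses are not given: they have to be found in the camera images.
- unit: Drawer unit: fixed grey steel box 150 deep (x) x 180 wide (y) x 95 mm high, standing on the table. Origin at the centre of its underside; +x points out of its back, away from the drawer's front; z up. On its back an aluminium plate (110 wide x 46 mm high) runs between two dark level rails that stand 1 mm proud of it.
- back_mark (a point): Mark on the unit's back: outer face of the aluminium plate, middle of the unit's width, 52 mm above the table. Axes as the unit's: x straight out of the back, y level along it. The round release hole (16 mm wide, through the 6 mm plate) is at this height, but the plate has been shifted: its centre lies anywhere up to 12 mm to either side along y and must be felt for or seen.
- catch_mark (a point): Inside the unit, 22 mm straight in from back_mark: about where the flat steel tail of the spring catch waits behind the hole (46 mm wide, truly 19 to 25 mm in from the plate's face). Pushed straight in it gives under 2 to 11 N; after 4 to 6 mm it frees the drawer, and about 2 to 3 mm further it meets a hard stop. The dowel may press on the unit with at most 25 N.
- drawer (a joint): How far the drawer stands out of the unit's front, in m: 0 fully shut, up to 0.007 while the catch holds it, 0.045 fully out. A spring pushes it out by itself once the catch lets go, in about a third of a second, and it then stays out.
- dowel_mid (a point): Middle of the wooden dowel, a plain round rod 12 mm in diameter and 180 mm long with flat ends, both alike, 20 g. Its x axis runs along the rod. At the start it lies level in the rest, its middle above the middle of the rest, 55 mm above the table; it can be gripped there from above, across the rod.
- rest: Fixed wooden rest. Origin at the centre of its underside, on the table; x along the dowel's lie. Base 130 (x) x 70 x 12 mm high; posts at x = +50 and -50 mm, 12 mm thick, carry 90 degree V notches opening upward, 40 mm wide at the mouth, reaching 66 mm above the table. The dowel lies in both, its axis 55 mm above the table. 88 mm free between the posts.
- wheel: Bystander: black rubber wheel lying flat, 52 mm in diameter, 22 mm high; origin at the centre of its underside.
- motor: Bystander: small white gear motor with a steel can, 77 x 32 x 24 mm high; origin on its underside.
- gear: Bystander: grey plastic gear lying flat, 51 mm in diameter, 16 mm high; origin at the centre of its underside.

How it is judged:
By the outcome, as a careful person would: the job done as asked, in the order asked, and still so for the second after the job is handed in, with the robot touching nothing.
It also fails if it takes over 72 s, if anything falls off the work surface, if the arm or the gripper's body presses on something with over 40 N, if the wrist force passes 120 N, or if a joint passes its speed limit or range.

## Working session

There is one attempt and no reset: what is moved stays moved. The work goes in short steps, Python scripts to look and compute and a tool call to move; the robot and the scene stay as the last step left them, time stands still between calls to the robot, and variables do not carry over. Pictures are saved under pics/ and viewed, and the job is handed in when it is done.

Besides the shell and the picture viewer there is one more tool, called as name(argument=value, ...) on one line, values as JSON. step_arm: Moves the arm, as the interface text tells. Its arguments: {"type":"object","properties":{"targets":{"type":"array"}},"required":["targets"]}

```bash
mkdir -p pics
cat > h.py <<'E'
import numpy as np, cv2
from cell import bot
from scipy.spatial.transform import Rotation as Rn
def T(s):
    M=np.eye(4); M[:3,:3]=Rn.from_euler('xyz',s['tool_rot']).as_matrix(); M[:3,3]=s['position']; return M
def save(n,f):
    im,d=bot.get_image(n); cv2.imwrite(f'pics/{f}.png',cv2.cvtColor(im,cv2.COLOR_RGB2BGR)); np.save(f'pics/{f}.npy',d); return im,d
def pt(n,u,v,dz):
    p=bot.camera_params(n); f=240/np.tan(np.radians(p['fov_y'])/2)
    c=np.array([(u-p['cx'])/f*dz,(v-p['cy'])/f*dz,dz]); return np.array(p['R']).T@(c-np.array(p['t']))
def plane(n,u,v,z):
    p=bot.camera_params(n); f=240/np.tan(np.radians(p['fov_y'])/2); R=np.array(p['R']); t=np.array(p['t'])
    o=-R.T@t; d=R.T@np.array([(u-p['cx'])/f,(v-p['cy'])/f,1]); return o+d*(z-o[2])/d[2]
E
python3 - <<'E'
from h import *
s=bot.get_state(); print({k:np.round(v,3) for k,v in s.items()})
for n in('scene','top','wrist'):
    save(n,n+'0'); print(n,bot.camera_params(n))
E
```

```text
{'time': np.float64(0.0), 'qpos': array([-1.292,  0.469, -0.049,  1.534,  0.024,  1.141, -0.082]), 'joint_vel': array([ 0.001, -0.001, -0.001, -0.   ,  0.   , -0.001, -0.001]), 'tau': array([ 1.0000e-03, -5.0797e+01, -8.1000e-02, -2.3616e+01, -6.1000e-02,
        3.8000e-02,  0.0000e+00]), 'position': array([0.204, 0.643, 0.23 ]), 'tool_rot': array([-3.14 ,  0.   ,  2.834]), 'force': array([ 0.034,  0.171, -0.5  ]), 'wrist_torque': array([0.019, 0.003, 0.007]), 'finger_gap': np.float64(1.002)}
scene {'fov_y': 47.67917576048841, 'cx': 316.9030637491778, 'cy': 238.63153472322426, 'R': array([[ 0.39540209,  0.91829592,  0.01974327],
       [ 0.62090686, -0.25138831, -0.74248137],
       [-0.67685438,  0.30583742, -0.6695757 ]]), 't': array([-0.23939676, -0.32308558,  1.19773166])}
top {'fov_y': 46.44844413472993, 'cx': 325.66531138999284, 'cy': 235.48947769695258, 'R': array([[-2.56773009e-02, -9.99669977e-01,  7.83307632e-04],
       [-9.76707941e-01,  2.49205087e-02, -2.13121012e-01],
       [ 2.13031157e-01, -6.23743514e-03, -9.77025496e-01]]), 't': array([0.02995008, 0.60110332, 0.67911715])}
wrist {'fov_y': 65.70646984690485, 'cx': 316.29402095730575, 'cy': 243.0655323475786, 'tool_from_camera': array([[-6.17559238e-04, -9.70126753e-01, -2.42597820e-01,
         6.61500254e-02],
       [ 9.99999502e-01, -7.89341847e-04,  6.10898781e-04,
         3.52818756e-04],
       [-7.84141862e-04, -2.42597322e-01,  9.70126757e-01,
        -1.55294675e-01],
       [ 0.00000000e+00,  0.00000000e+00,  0.00000000e+00,
         1.00000000e+00]])}
```

View pics/scene0.png

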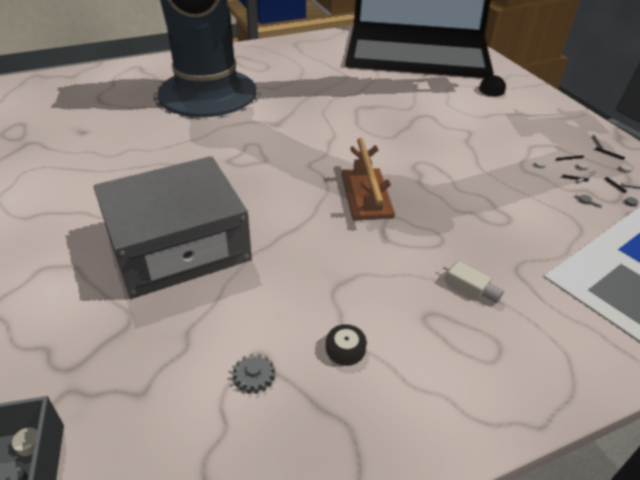

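View pics/top0.png

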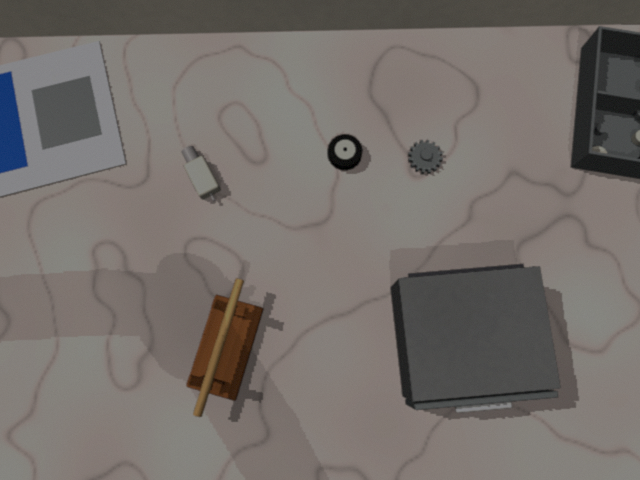

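View pics/wrist0.png

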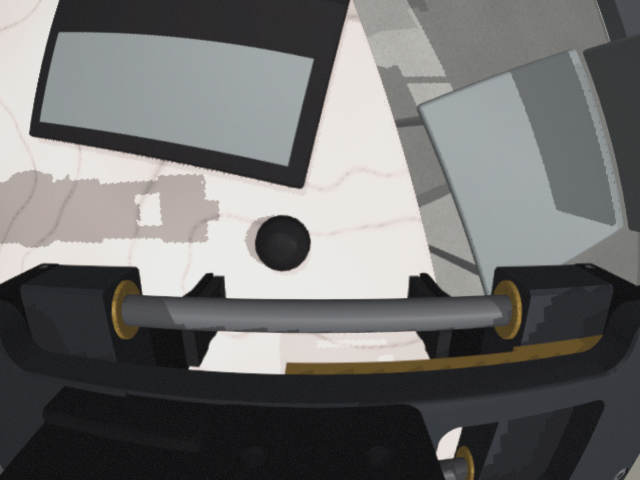

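The scene view shows the unit's back, with the plate at about (188,255) and the hole near (188,255), facing +x and away from the robot. The dowel and its rest are at about (368,180) there and (219,345) in the top view. The wheel, gear and motor lie clear of both.

Run:
```python
from h import *
im=cv2.imread('pics/scene0.png'); cv2.imwrite('pics/s_c.png',cv2.resize(im[210:300,100:260],None,fx=5,fy=5,interpolation=cv2.INTER_CUBIC))
im=cv2.imread('pics/top0.png'); cv2.imwrite('pics/t_c.png',cv2.resize(im[260:430,170:290],None,fx=3.5,fy=3.5,interpolation=cv2.INTER_CUBIC))
# dowel by colour in top
im=cv2.imread('pics/top0.png'); d=np.load('pics/top0.npy')
h=cv2.cvtColor(im,cv2.COLOR_BGR2HSV); print(h[300,234],h[345,219],h[370,220])
pts=[plane('top',u,v,0) for u,v in [(345,150)]]
# depth -> world for all
p=bot.camera_params('top'); f=240/np.tan(np.radians(p['fov_y'])/2)
v,u=np.mgrid[0:480,0:640]
C=np.stack([(u-p['cx'])/f*d,(v-p['cy'])/f*d,d],-1); W=(C-p['t'])@p['R']
np.save('pics/topW.npy',W)
m=(W[...,2]>.08)&(W[...,2]<.11)&(u>370)&(u<570)&(v>240)
n,l,st,_=cv2.connectedComponentsWithStats(m.astype(np.uint8)); k=1+np.argmax(st[1:,4]); m=l==k
P=W[m]; print('unit top z',np.median(P[:,2]),P.shape)
r=cv2.minAreaRect((P[:,:2]*1000).astype(np.float32)); print('unit rect',r, cv2.boxPoints(r))
for nm,c in (('dowel',(W[...,2]>.05)&(W[...,2]<.075)&(u>180)&(u<260)&(v>270)&(v<420)&(h[...,0]<25)&(h[...,2]>110)),):
    P=W[c]; print(nm,P.shape, P.min(0),P.max(0)); r=cv2.minAreaRect((P[:,:2]*1000).astype(np.float32)); print(r)
print('dowel z', W[345,219],W[290,236],W[405,200])
```

```text
[ 18 129 128] [ 18 132 116] [ 13 180  82]
unit top z 0.09429275560174319 (18299, 3)
unit rect ((472.64813232421875, -169.38873291015625), (156.69485473632812, 181.5528106689453), 3.466989755630493) [[ 388.95453  -83.5164 ]
 [ 399.93365 -264.73694]
 [ 556.34174 -255.26106]
 [ 545.3626   -74.04053]]
dowel (793, 3) [0.37573007 0.12730875 0.05344155] [0.54886201 0.18699008 0.0648504 ]
((462.12579345703125, 157.5182342529297), (9.175979614257812, 180.0896759033203), 72.65985107421875)
dowel z [0.46234964 0.15500735 0.06055338] [0.53247912 0.13373037 0.06105327] [0.38884836 0.1782233  0.05827527]
```

View pics/s_c.png

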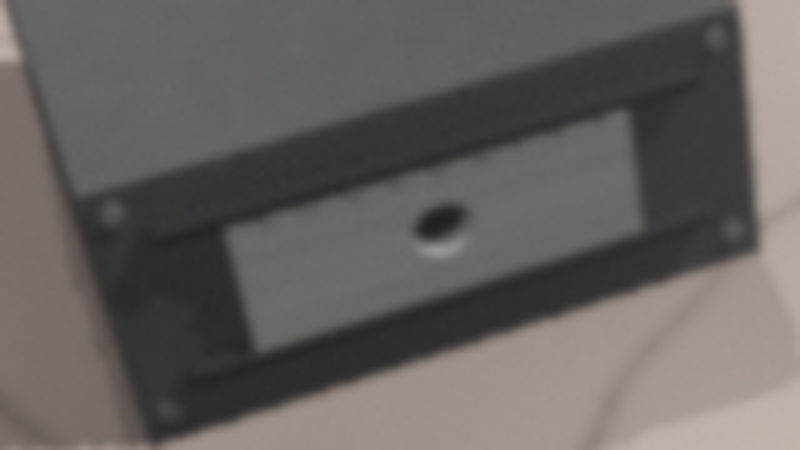

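View pics/t_c.png

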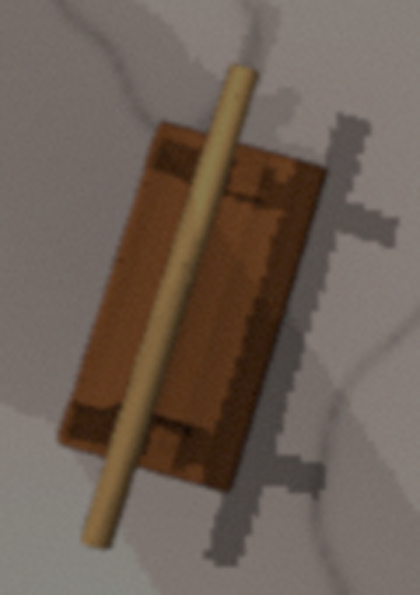

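Run:
```python
from h import *
c=lambda x,y:(x/5-0.4+100,y/5-0.4+210)
for n,x,y,z in (('TL',78,197,.095),('TR',738,8,.095),('BR',757,247,0),('BL',150,440,0)):
    print(n,plane('scene',*c(x,y),z))
d=np.load('pics/scene0.npy'); p=bot.camera_params('scene'); f=240/np.tan(np.radians(p['fov_y'])/2)
v,u=np.mgrid[0:480,0:640]
W=(np.stack([(u-p['cx'])/f*d,(v-p['cy'])/f*d,d],-1)-p['t'])@p['R']
m=np.zeros((480,640),np.uint8)
poly=np.array([c(x,y) for x,y in ((240,235),(620,125),(635,220),(260,340))]); cv2.fillPoly(m,[poly.astype(np.int32)],1)
P=W[(m>0)&(np.hypot(u-188,v-256)>9)]; P=P[np.isfinite(P).all(1)]
c0=np.median(P,0); q=P[np.linalg.norm(P-c0,axis=1)<.08]; A=np.c_[q[:,1:],np.ones(len(q))]; k=np.linalg.lstsq(A,q[:,0],rcond=None)[0]; r=q[:,0]-A@k
print('plate x = %.4f y + %.4f z + %.4f'%tuple(k), 'rms',r.std(), 'yaw',np.degrees(np.arctan(-k[0])))
# hole: ray at centre on plane z=0.052
print('hole z=.052',plane('scene',*c(441,231),.052), 'plate corners z')
for nm,x,y,z in(('pTL',228,230,.075),('pTR',627,110,.075),('pBR',643,230,.029),('pBL',255,352,.029)): print(nm,plane('scene',*c(x,y),z))
W=np.load('pics/topW.npy')
# row profile of top edges
P=W
m=(W[...,2]>.088)&(W[...,2]<.1)&(W[...,0]>.38)&(W[...,0]<.57)&(W[...,1]<-.06)&(W[...,1]>-.28)
for y in (-.1,-.13,-.16,-.19,-.22,-.24):
    s=P[m&(abs(P[...,1]-y)<.003)]; print(y,s[:,0].min(),s[:,0].max())
for x in (.42,.46,.5,.53):
    s=P[m&(abs(P[...,0]-x)<.003)]; print(x,s[:,1].min(),s[:,1].max())
```

```text
TL [ 0.55169619 -0.25499367  0.095     ]
TR [ 0.5416917 -0.0784907  0.095    ]
BR [ 0.53773834 -0.07786537  0.        ]
BL [ 0.54752451 -0.25624793  0.        ]
plate x = -0.0633 y + 0.0062 z + 0.5390 rms 0.0009121912459134344 yaw 3.624585315374922
hole z=.052 [ 0.55168422 -0.16895318  0.052     ] plate corners z
pTL [ 0.55543204 -0.22229028  0.075     ]
pTR [ 0.54852582 -0.11372511  0.075     ]
pBR [ 0.54802225 -0.11332245  0.029     ]
pBL [ 0.55458221 -0.22364167  0.029     ]
-0.1 0.3806039898559948 0.5404113480119465
-0.13 0.3820735502632241 0.5418133174106438
-0.16 0.38362586026901035 0.5441799753554407
-0.19 0.3864303255916736 0.5458237696275758
-0.22 0.3868504192508825 0.5472236511075602
-0.24 0.3886627416933846 0.548369456616019
0.42 -0.2622997052759181 -0.08195793688377474
0.46 -0.260088980095513 -0.07940072636235485
0.5 -0.25821879912751455 -0.0769556505763235
0.53 -0.2553438891242002 -0.07515787287394936
```

```bash
cat >> h.py <<'E'
def goal(p,yaw):
    s=bot.get_state(); M=T(s); G=Rn.from_euler('xyz',[np.pi,0,yaw]).as_matrix()
    tr=M[:3,:3].T@(np.array(p)-M[:3,3])*1000; rv=Rn.from_matrix(M[:3,:3].T@G).as_rotvec()
    print('t %.2f'%s['time'],'pos',np.round(s['position'],4),'rot',np.round(s['tool_rot'],4),'q',np.round(s['qpos'],2),'F',np.round(s['force'],2),'gap',round(float(s['finger_gap']),3))
    print('translation',np.round(tr,1),'rot',np.round(rv,4))
E
python3 -c "
from h import *
goal([.4621,.1575,.20],-.328)"
```

```text
t 0.15 pos [0.2044 0.6429 0.2297] rot [-3.1401e+00  1.0000e-04  2.8338e+00] q [-1.29  0.47 -0.05  1.53  0.02  1.14 -0.08] F [ 0.35 -0.02  0.89] gap 1.002
translation [-392.6 -384.4   30.4] rot [-2.0000e-04 -2.3000e-03 -3.1214e+00]
```

step_arm(targets=[{"translation": [-49,-48,4],"rot": [0,0,0.14],"fingers": 100},{"translation": [-98,-96,8],"rot": [0,0,0.28],"fingers": 100},{"translation": [-147,-144,12],"rot": [0,0,0.42],"fingers": 100},{"translation": [-196,-192,15],"rot": [0,0,0.56],"fingers": 100},{"translation": [-245,-240,19],"rot": [0,0,0.7],"fingers": 100},{"translation": [-294,-288,22],"rot": [0,0,0.84],"fingers": 100},{"translation": [-343,-336,26],"rot": [0,0,0.98],"fingers": 100},{"translation": [-392,-384,30],"rot": [0,0,1.12],"fingers": 100}])

```text
time: 0.95
position: [0.3919, 0.2884, 0.2083]
tool_rot: [-3.141, 0.001, 1.708]
force: [1.4, 0.5, -0.8]
finger_gap: 0.999
```

```bash
python3 -c "
from h import *
goal([.4621,.1575,.20],-.328)"
```

```text
t 0.95 pos [0.3919 0.2884 0.2083] rot [-3.1411e+00  1.0000e-03  1.7083e+00] q [-0.98  0.18  0.29  2.01 -0.06  0.96 -0.52] F [ 1.4   0.54 -0.77] gap 0.999
translation [-139.3   51.6    8.5] rot [8.0000e-04 1.1000e-03 2.0363e+00]
```

step_arm(targets=[{"translation": [-35,13,2],"rot": [0,0,0.14],"fingers": 100},{"translation": [-70,26,4],"rot": [0,0,0.28],"fingers": 100},{"translation": [-105,39,6],"rot": [0,0,0.42],"fingers": 100},{"translation": [-139,52,8],"rot": [0,0,0.56],"fingers": 100},{"translation": [-139,52,8],"rot": [0,0,0.7],"fingers": 100},{"translation": [-139,52,8],"rot": [0,0,0.84],"fingers": 100},{"translation": [-139,52,8],"rot": [0,0,0.98],"fingers": 100},{"translation": [-139,52,8],"rot": [0,0,1.12],"fingers": 100}])

```text
time: 1.75
position: [0.4623, 0.1577, 0.2003]
tool_rot: [3.141, 0.001, 0.582]
force: [0.5, -0.2, 0.6]
finger_gap: 0.997
```

```bash
python3 -c "
from h import *
goal([.4621,.1575,.20],-.328)"
```

```text
t 1.75 pos [0.4623 0.1577 0.2003] rot [3.141e+00 1.300e-03 5.823e-01] q [-0.89  0.21  0.56  2.02 -0.13  0.94 -1.26] F [ 0.54 -0.16  0.64] gap 0.997
translation [-0.2  0.1  0.3] rot [1.100e-03 9.000e-04 9.103e-01]
```

step_arm(targets=[{"translation": [0,0,0],"rot": [0,0,0.14],"fingers": 100},{"translation": [0,0,0],"rot": [0,0,0.28],"fingers": 100},{"translation": [0,0,0],"rot": [0,0,0.42],"fingers": 100},{"translation": [0,0,0],"rot": [0,0,0.56],"fingers": 100},{"translation": [0,0,0],"rot": [0,0,0.7],"fingers": 100},{"translation": [0,0,0],"rot": [0,0,0.82],"fingers": 100},{"translation": [0,0,0],"rot": [0,0,0.91],"fingers": 100},{"translation": [0,0,0],"rot": [0,0,0.91],"fingers": 100}])

```text
time: 2.55
position: [0.462, 0.1577, 0.2002]
tool_rot: [3.14, 0.001, -0.327]
force: [0.3, -0.1, 1.3]
finger_gap: 1.004
```

```bash
python3 -c "
from h import *
goal([.4621,.1575,.044],-.328)
save('wrist','w1')"
```

```text
t 2.55 pos [0.462  0.1577 0.2002] rot [ 3.1398e+00  5.0000e-04 -3.2740e-01] q [-1.02  0.23  0.72  2.03 -0.18  0.95 -2.11] F [ 0.3  -0.11  1.29] gap 1.004
translation [ 2.000e-01 -1.000e-01  1.562e+02] rot [0.0017 0.0005 0.0006]
```

View pics/w1.png

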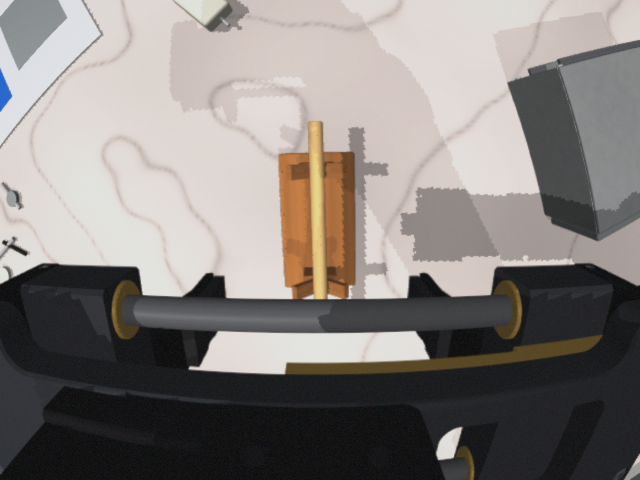

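```bash
cat >> h.py <<'E'
def wray(u,v,M):
    p=bot.camera_params('wrist'); f=240/np.tan(np.radians(p['fov_y'])/2)
    dx,dy=u-p['cx'],v-p['cy']; r=np.hypot(dx,dy); th=r/f
    c=np.array([dx/r*np.sin(th),dy/r*np.sin(th),np.cos(th)]); A=M@np.array(p['tool_from_camera'])
    return A[:3,3],A[:3,:3]@c
def wplane(u,v,M,z):
    o,d=wray(u,v,M); return o+d*(z-o[2])/d[2]
E
python3 - <<'E'
from h import *
M=T(bot.get_state()); im=cv2.imread('pics/w1.png'); h=cv2.cvtColor(im,cv2.COLOR_BGR2HSV)
print(h[200,316],h[200,340],h[140,316])
m=((h[...,0]>14)&(h[...,0]<30)&(h[...,1]>60)&(h[...,2]>140)).astype(np.uint8); m[:,:290]=0;m[:,350:]=0;m[:110]=0;m[298:]=0
C=[]
for v in range(128,292,6):
    x=np.where(m[v])[0]
    if len(x)>5: C.append(wplane((x.min()+x.max())/2,v,M,.0555)); 
C=np.array(C); print(len(C)); 
vx,vy,x0,y0=cv2.fitLine((C[:,:2]).astype(np.float32),cv2.DIST_HUBER,0,.001,.001).ravel(); print(vx,vy,'yaw',np.arctan2(vy,vx),'y at x=.4621',y0+(0.4621-x0)*vy/vx)
x=np.where(m[:,316])[0]; print('tip row',x.min(), wplane(316,x.min(),M,.0555))
E
```

```text
[ 25 102 228] [ 13 163 178] [ 19 117 225]
28
0.95635056 -0.29222175 yaw -0.29654917 y at x=.4621 0.1570046
tip row 121 [0.5480684  0.12931303 0.0555    ]
```

step_arm(targets=[{"translation": [0,0,10],"rot": [0,0,-0.14],"fingers": 100},{"translation": [0,0,20],"rot": [0,0,-0.28],"fingers": 100},{"translation": [0,0,30],"rot": [0,0,-0.42],"fingers": 100},{"translation": [0,0,40],"rot": [0,0,-0.56],"fingers": 100},{"translation": [0,0,50],"rot": [0,0,-0.7],"fingers": 100},{"translation": [0,0,60],"rot": [0,0,-0.84],"fingers": 100},{"translation": [0,0,60],"rot": [0,0,-0.98],"fingers": 100},{"translation": [0,0,60],"rot": [0,0,-1.12],"fingers": 100}])

```text
time: 3.4
position: [0.4618, 0.1576, 0.1398]
tool_rot: [-3.142, 0.003, 0.802]
force: [-1.0, -0.1, -0.1]
finger_gap: 1.005
```

step_arm(targets=[{"translation": [0,0,0],"rot": [0,0,-0.14],"fingers": 100},{"translation": [0,0,0],"rot": [0,0,-0.28],"fingers": 100},{"translation": [0,0,0],"rot": [0,0,-0.42],"fingers": 100},{"translation": [0,0,0],"rot": [0,0,-0.56],"fingers": 100},{"translation": [0,0,0],"rot": [0,0,-0.7],"fingers": 100},{"translation": [0,0,0],"rot": [0,0,-0.84],"fingers": 100},{"translation": [0,0,0],"rot": [0,0,-0.98],"fingers": 100},{"translation": [0,0,0],"rot": [0,0,-1.12],"fingers": 100}])

```text
time: 4.2
position: [0.4617, 0.1575, 0.1398]
tool_rot: [-3.139, 0.001, 1.93]
force: [0.3, -0.6, -0.3]
finger_gap: 0.998
```

```bash
python3 -c "
from h import *
goal([.462,.157,.12],2.8416)"
```

```text
t 4.20 pos [0.4617 0.1575 0.1398] rot [-3.1393e+00  1.0000e-03  1.9300e+00] q [-0.6   0.28  0.22  2.07 -0.08  0.8   0.03] F [ 0.29 -0.62 -0.29] gap 0.998
translation [-0.6  0.1 19.8] rot [-2.600e-03 -1.000e-04 -9.116e-01]
```

step_arm(targets=[{"translation": [-0.6,0,0],"rot": [0,0,-0.14],"fingers": 100},{"translation": [-0.6,0,0],"rot": [0,0,-0.28],"fingers": 100},{"translation": [-0.6,0,0],"rot": [0,0,-0.42],"fingers": 100},{"translation": [-0.6,0,0],"rot": [0,0,-0.56],"fingers": 100},{"translation": [-0.6,0,0],"rot": [-0.002,0,-0.7],"fingers": 100},{"translation": [-0.6,0,0],"rot": [-0.002,0,-0.82],"fingers": 100},{"translation": [-0.6,0,0],"rot": [-0.002,0,-0.911],"fingers": 100},{"translation": [-0.6,0,0],"rot": [-0.002,0,-0.911],"fingers": 100}])

```text
time: 5.0
position: [0.4619, 0.1569, 0.1398]
tool_rot: [-3.141, -0.001, 2.842]
force: [0.0, 0.0, -0.1]
finger_gap: 1.001
```

Run:
```python
from h import *
goal([.462,.157,.044],2.8416)
M=T(bot.get_state()); save('wrist','w2'); im=cv2.imread('pics/w2.png'); h=cv2.cvtColor(im,cv2.COLOR_BGR2HSV)
m=((h[...,0]>14)&(h[...,0]<30)&(h[...,1]>60)&(h[...,2]>140)).astype(np.uint8); m[:,:280]=0;m[:,360:]=0;m[290:]=0
C=[]
for v in range(20,285,6):
    x=np.where(m[v])[0]
    if len(x)>5: C.append(wplane((x.min()+x.max())/2,v,M,.0555))
C=np.array(C); print(len(C))
vx,vy,x0,y0=cv2.fitLine((C[:,:2]).astype(np.float32),cv2.DIST_HUBER,0,.001,.001).ravel(); print('yaw',np.arctan2(vy,vx),'y at x=.4621',y0+(0.4621-x0)*vy/vx)
```

```text
t 5.00 pos [0.4619 0.1569 0.1398] rot [-3.1414e+00 -5.0000e-04  2.8422e+00] q [-0.45  0.27  0.04  2.07 -0.02  0.8   0.87] F [ 0.01  0.02 -0.09] gap 1.001
translation [-0.1  0.1 95.8] rot [-0.0002 -0.0005  0.0006]
29
yaw -0.29399136 y at x=.4621 0.15705799
```

View pics/w2.png

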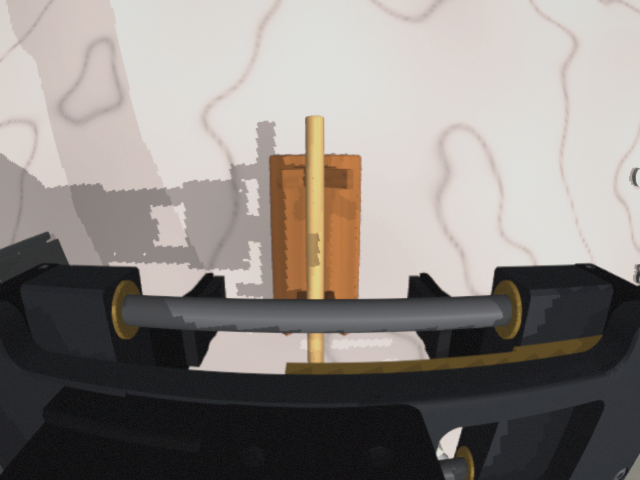

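The rod runs up the middle at column 315, from its tip at row 117. The jaws are centred on it and lined up, so I'm going down.

step_arm(targets=[{"translation": [0,0,25],"rot": [0,0,-0.003],"fingers": 100},{"translation": [0,0,45],"rot": [0,0,-0.003],"fingers": 100},{"translation": [0,0,65],"rot": [0,0,-0.003],"fingers": 100},{"translation": [0,0,80],"rot": [0,0,-0.003],"fingers": 100},{"translation": [0,0,90],"rot": [0,0,-0.003],"fingers": 100},{"translation": [0,0,96],"rot": [0,0,-0.003],"fingers": 100},{"translation": [0,0,96],"rot": [0,0,-0.003],"fingers": 100},{"translation": [0,0,96],"rot": [0,0,-0.003],"fingers": 60}])

```text
time: 5.85
position: [0.4623, 0.157, 0.0442]
tool_rot: [3.141, 0.0, 2.843]
force: [-0.0, 0.6, -0.0]
finger_gap: 0.968
```

step_arm(targets=[{"translation": [0,0,0],"rot": [0,0,0],"fingers": 30},{"translation": [0,0,0],"rot": [0,0,0],"fingers": 25},{"translation": [0,0,0],"rot": [0,0,0],"fingers": 20},{"translation": [0,0,0],"rot": [0,0,0],"fingers": 0},{"translation": [0,0,0],"rot": [0,0,0],"fingers": 0},{"translation": [0,0,0],"rot": [0,0,0],"fingers": 0},{"translation": [0,0,0],"rot": [0,0,0],"fingers": 0},{"translation": [0,0,0],"rot": [0,0,0],"fingers": 0}])

```text
time: 6.65
position: [0.4623, 0.157, 0.0441]
tool_rot: [3.141, 0.0, 2.843]
force: [-0.3, 0.5, 0.8]
finger_gap: 0.265
```

```bash
python3 -c "
from h import *
goal([.462,.157,.15],2.845)"
```

```text
t 6.65 pos [0.4623 0.157  0.0441] rot [3.1414e+00 1.0000e-04 2.8429e+00] q [-0.44  0.43  0.03  2.13 -0.02  0.58  0.88] F [-0.3   0.46  0.8 ] gap 0.265
translation [ 2.000e-01 -1.000e-01 -1.059e+02] rot [ 0.0002  0.0001 -0.0021]
```

Still closing, so I'll wait a few more rows.

step_arm(targets=[{"translation": [0,0,0],"rot": [0,0,0],"fingers": 0},{"translation": [0,0,0],"rot": [0,0,0],"fingers": 0},{"translation": [0,0,0],"rot": [0,0,0],"fingers": 0},{"translation": [0,0,0],"rot": [0,0,0],"fingers": 0},{"translation": [0,0,0],"rot": [0,0,0],"fingers": 0}])

```text
time: 7.15
position: [0.4619, 0.156, 0.044]
tool_rot: [-3.14, -0.001, 2.842]
force: [-0.9, -5.5, 3.5]
finger_gap: 0.127
```

```bash
python3 -c "
from h import *
goal([.462,.157,.15],2.845)"
```

```text
t 7.15 pos [0.4619 0.156  0.044 ] rot [-3.1402e+00 -5.0000e-04  2.8424e+00] q [-0.44  0.43  0.03  2.13 -0.02  0.58  0.88] F [-0.89 -5.48  3.47] gap 0.127
translation [   0.3    0.9 -106. ] rot [-0.0014 -0.0005 -0.0026]
```

step_arm(targets=[{"translation": [0,-0.6,0],"rot": [0,0,0],"fingers": 0},{"translation": [0,-0.6,0],"rot": [0,0,0],"fingers": 0},{"translation": [0,-0.6,0],"rot": [0,0,0],"fingers": 0}])

```text
time: 7.45
position: [0.4619, 0.1559, 0.0441]
tool_rot: [-3.141, -0.0, 2.843]
force: [-0.7, -1.5, 0.9]
finger_gap: 0.129
```

```bash
python3 -c "
from h import *
goal([.462,.157,.15],2.845)"
```

```text
t 7.45 pos [0.4619 0.1559 0.0441] rot [-3.1409e+00 -3.0000e-04  2.8427e+00] q [-0.44  0.43  0.03  2.14 -0.02  0.58  0.88] F [-0.7  -1.48  0.89] gap 0.129
translation [   0.2    1.  -105.9] rot [-0.0007 -0.0003 -0.0023]
```

step_arm(targets=[{"translation": [0,0,-5],"rot": [0,0,0],"fingers": 0},{"translation": [0,0,-15],"rot": [0,0,0],"fingers": 0},{"translation": [0,0,-30],"rot": [0,0,0],"fingers": 0},{"translation": [0,0,-55],"rot": [0,0,0],"fingers": 0},{"translation": [0,0,-80],"rot": [0,0,0],"fingers": 0},{"translation": [0,0,-105],"rot": [0,0,0],"fingers": 0},{"translation": [0,0,-125],"rot": [0,0,0],"fingers": 0},{"translation": [0,0,-125],"rot": [0,0,0],"fingers": 0}])

```text
time: 8.25
position: [0.464, 0.1572, 0.1727]
tool_rot: [3.137, 0.005, 2.843]
force: [1.0, 0.4, 0.4]
finger_gap: 0.125
```

```bash
python3 -c "
from h import *
goal([.701,-.159,.165],3.2026)
W=np.load('pics/topW.npy'); print(W[150,345],W[155,427],W[172,202])"
```

```text
t 8.25 pos [0.464  0.1572 0.1727] rot [3.1368 0.0054 2.8429] q [-0.45  0.23  0.04  2.03 -0.01  0.87  0.87] F [1.   0.43 0.42] gap 0.125
translation [-319.5 -232.5    8.3] rot [ 0.0037  0.0062 -0.3597]
[ 0.73705629 -0.01706842  0.0237466 ] [ 0.72961713 -0.13753584  0.01491372] [0.70912655 0.19022489 0.02264364]
```

step_arm(targets=[{"translation": [-40,-29,1],"rot": [0,0,-0.05],"fingers": 0},{"translation": [-80,-58,2],"rot": [0,0,-0.1],"fingers": 0},{"translation": [-120,-87,3],"rot": [0,0.003,-0.15],"fingers": 0},{"translation": [-160,-116,4],"rot": [0.002,0.003,-0.2],"fingers": 0},{"translation": [-200,-145,5],"rot": [0.002,0.005,-0.25],"fingers": 0},{"translation": [-240,-174,6],"rot": [0.003,0.006,-0.3],"fingers": 0},{"translation": [-280,-203,7],"rot": [0.003,0.006,-0.34],"fingers": 0},{"translation": [-319.5,-232.5,8],"rot": [0.0037,0.0062,-0.36],"fingers": 0}])

```text
time: 9.05
position: [0.7018, -0.1602, 0.1643]
tool_rot: [3.141, -0.001, -3.079]
force: [1.5, 0.8, -0.2]
finger_gap: 0.125
```

step_arm(targets=[{"translation": [0,0,0],"rot": [0,0,0],"fingers": 0}])

```text
time: 9.15
position: [0.7031, -0.1687, 0.1627]
tool_rot: [-3.137, -0.001, -3.087]
force: [-0.7, -0.0, -0.8]
finger_gap: 0.126
```

```bash
python3 -c "
from h import *
goal([.701,-.159,.06],3.2026); save('wrist','w3'); save('top','t3')"
```

```text
t 9.15 pos [ 0.7031 -0.1687  0.1627] rot [-3.1372e+00 -5.0000e-04 -3.0871e+00] q [ 0.11  0.6   0.1   1.48 -0.06  1.06  1.85] F [-0.72 -0.04 -0.85] gap 0.126
translation [  1.5  10.3 102.7] rot [-0.0044 -0.0005 -0.0065]
```

View pics/w3.png

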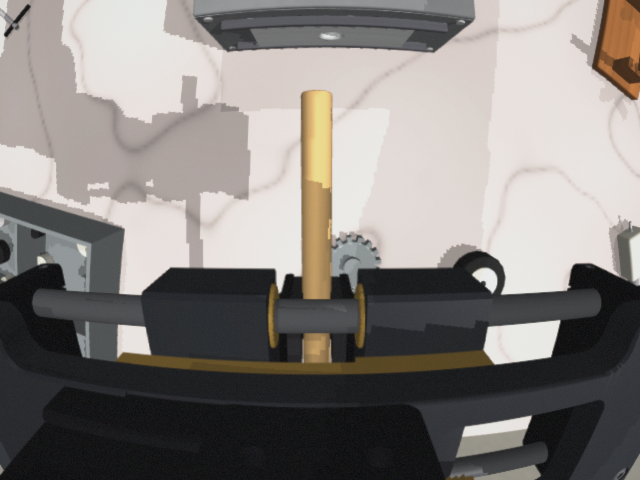

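The rod tip is at (317,92) and the hole at (331,36), both in one view. I'm lowering to hole height and keeping clear of the unit.

step_arm(targets=[{"translation": [0,5,20],"rot": [-0.004,0,-0.006],"fingers": 0},{"translation": [0,10,40],"rot": [-0.004,0,-0.006],"fingers": 0},{"translation": [0,10,60],"rot": [-0.004,0,-0.006],"fingers": 0},{"translation": [0,10,80],"rot": [-0.004,0,-0.006],"fingers": 0},{"translation": [0,10,100],"rot": [-0.004,0,-0.006],"fingers": 0},{"translation": [0,10,115],"rot": [-0.004,0,-0.006],"fingers": 0},{"translation": [0,10,121],"rot": [-0.004,0,-0.006],"fingers": 0},{"translation": [0,10,121.5],"rot": [-0.004,0,-0.006],"fingers": 0}])

```text
time: 10.05
position: [0.6998, -0.1504, 0.0404]
tool_rot: [3.135, -0.004, -3.075]
force: [-0.0, -1.2, -1.0]
finger_gap: 0.125
```

step_arm(targets=[{"translation": [0,0,0],"rot": [0,0,0],"fingers": 0}])

```text
time: 10.15
position: [0.7004, -0.1503, 0.0413]
tool_rot: [3.136, -0.003, -3.074]
force: [-0.0, -0.2, -0.4]
finger_gap: 0.127
```

```bash
python3 -c "
from h import *
goal([.701,-.159,.0411],3.2026); save('wrist','w4'); save('top','t4'); save('scene','s4')
im=cv2.imread('pics/w4.png'); cv2.imwrite('pics/w4c.png',cv2.resize(im[0:150,200:440],None,fx=3.3,fy=3.3,interpolation=cv2.INTER_CUBIC))"
```

```text
t 10.15 pos [ 0.7004 -0.1503  0.0413] rot [ 3.1358e+00 -2.9000e-03 -3.0744e+00] q [ 0.1   0.72  0.08  1.57 -0.08  0.86  1.85] F [-0.   -0.2  -0.41] gap 0.127
translation [-0.  -8.7  0.1] rot [ 0.0058 -0.0029  0.0062]
```

View pics/w4c.png

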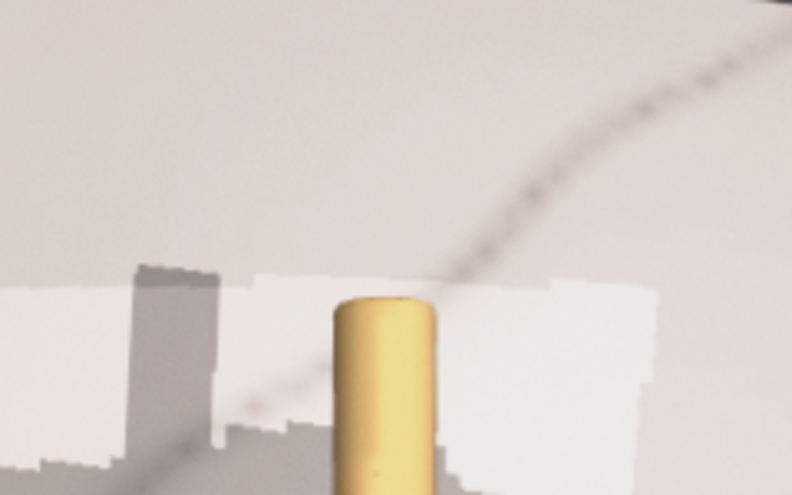

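View pics/s4.png

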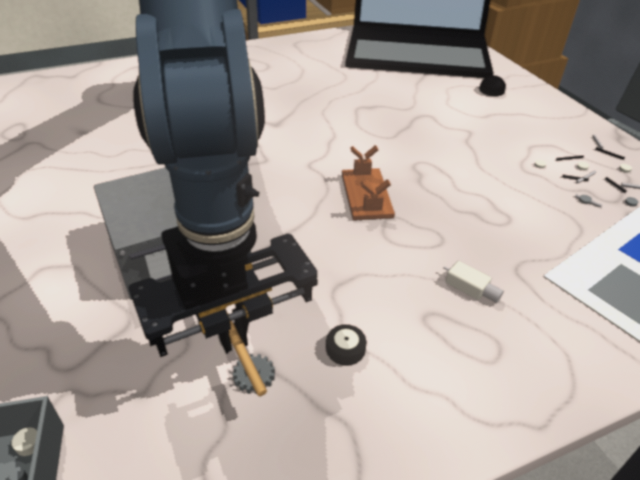

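Run:
```python
from h import *
im=cv2.imread('pics/w3.png'); cv2.imwrite('pics/w3c.png',cv2.resize(im[0:110,200:470],None,fx=2.96,fy=2.96,interpolation=cv2.INTER_CUBIC))
cv2.imwrite('pics/w3h.png',cv2.resize(im[20:52,290:370],None,fx=10,fy=10,interpolation=cv2.INTER_CUBIC))
# rod line in tool frame at grasp height (tool z=-0.011), for w3 and w4
for f in('w3','w4'):
    im=cv2.imread(f'pics/{f}.png'); h=cv2.cvtColor(im,cv2.COLOR_BGR2HSV)
    m=((h[...,0]>12)&(h[...,0]<30)&(h[...,1]>70)&(h[...,2]>110)).astype(np.uint8); m[:,:295]=0;m[:,337:]=0;m[225:]=0
    C=[]
    for v in range(100,220,5):
        x=np.where(m[v])[0]; 
        if len(x)>10: C.append(wplane((x.min()+x.max())/2,v,np.eye(4),-.011))
    C=np.array(C); k=np.polyfit(C[:,0],C[:,1],1); x=np.where(m[:,317])[0]
    print(f,len(C),'slope',k[0],'y at x=0',k[1],'y at .09',np.polyval(k,.09),'tip',wplane(317,x.min(),np.eye(4),-.017))
```

```text
w3 24 slope 0.0010131776165721027 y at x=0 0.0004422377570489498 y at .09 0.0005334237425404391 tip [ 0.08925426  0.00077693 -0.017     ]
w4 24 slope -0.002367218206338398 y at x=0 0.0006666076747940675 y at .09 0.00045355803622361163 tip [ 0.08925426  0.00077693 -0.017     ]
```

View pics/w3h.png

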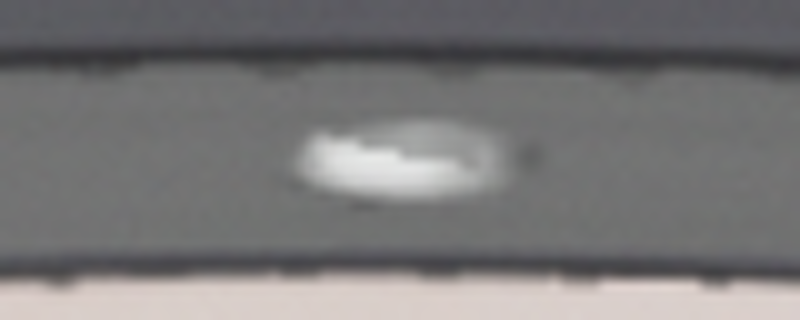

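View pics/w3c.png

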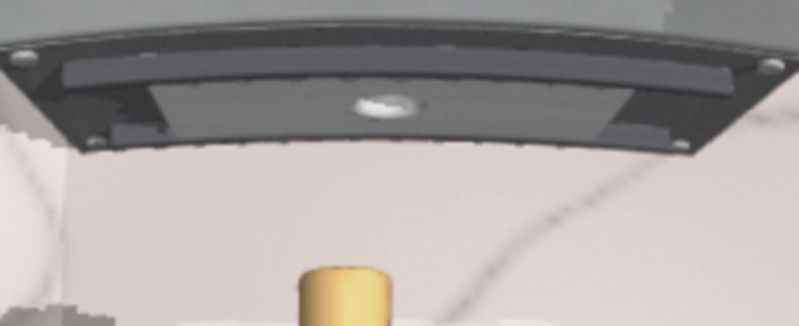

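Run:
```python
from h import *
s=dict(position=[.7031,-.1687,.1627],tool_rot=[-3.1372,-.0005,-3.0871]); M=T(s)
H=wplane(330.1,35.6,M,.052); print('hole',H)
c=lambda x,y:(x/2.96+200-.3,y/2.96-.3)
a=wplane(*c(82,153),M,0); b=wplane(*c(690,155),M,0); print(a,b,'yaw',np.arctan2(a[0]-b[0],b[1]-a[1]),'mid',(a+b)/2, np.linalg.norm(a-b))
a=wplane(*c(168,137),M,.029); b=wplane(*c(600,137),M,.029); print('plate bottom',a,b,'mid',(a+b)/2,np.linalg.norm(a-b),'yaw',np.arctan2(a[0]-b[0],b[1]-a[1]))
a=wplane(*c(150,83),M,.075); b=wplane(*c(633,88),M,.075); print('plate top',a,b,'mid',(a+b)/2,np.linalg.norm(a-b),'yaw',np.arctan2(a[0]-b[0],b[1]-a[1]))
```

```text
hole [ 0.55058627 -0.16695161  0.052     ]
[ 0.54988297 -0.2541808   0.        ] [ 0.53861601 -0.07531703  0.        ] yaw 0.06290872424266514 mid [ 0.54424949 -0.16474891  0.        ] 0.179218290732375
plate bottom [ 0.55366632 -0.22349301  0.029     ] [ 0.54612155 -0.10931892  0.029     ] mid [ 0.54989394 -0.16640597  0.029     ] 0.11442310190289548 yaw 0.06598534772849537
plate top [ 0.55363462 -0.22026187  0.075     ] [ 0.54728976 -0.11179253  0.075     ] mid [ 0.55046219 -0.1660272   0.075     ] 0.10865474398253722 yaw 0.05842788845473011
```

```bash
python3 -c "
from h import *
goal([.6699,-.1602,.0411],3.2026)"
```

```text
t 10.30 pos [ 0.7004 -0.1503  0.0415] rot [ 3.1357e+00 -2.6000e-03 -3.0744e+00] q [ 0.1   0.72  0.08  1.57 -0.08  0.86  1.85] F [-1.02  0.34  0.22] gap 0.127
translation [31.1 -7.8  0.4] rot [ 0.0059 -0.0026  0.0061]
```

step_arm(targets=[{"translation": [8,-3,0.2],"rot": [0.003,-0.001,0.003],"fingers": 0},{"translation": [16,-6,0.4],"rot": [0.006,-0.0026,0.006],"fingers": 0},{"translation": [24,-7.8,0.4],"rot": [0.006,-0.0026,0.006],"fingers": 0},{"translation": [29,-7.8,0.4],"rot": [0.006,-0.0026,0.006],"fingers": 0},{"translation": [31,-7.8,0.4],"rot": [0.006,-0.0026,0.006],"fingers": 0},{"translation": [31,-7.8,0.4],"rot": [0.006,-0.0026,0.006],"fingers": 0},{"translation": [31,-7.8,0.4],"rot": [0.006,-0.0026,0.006],"fingers": 0}])

```text
time: 11.0
position: [0.6703, -0.1599, 0.0412]
tool_rot: [-3.142, 0.001, -3.08]
force: [-0.7, -0.0, -0.3]
finger_gap: 0.126
```

```bash
python3 -c "
from h import *
goal([.6499,-.1614,.0411],3.2026); save('wrist','w5')
im=cv2.imread('pics/w5.png'); cv2.imwrite('pics/w5c.png',cv2.resize(im[0:110,250:400],None,fx=5,fy=5,interpolation=cv2.INTER_CUBIC))"
```

```text
t 11.00 pos [ 0.6703 -0.1599  0.0412] rot [-3.1416e+00  5.0000e-04 -3.0802e+00] q [ 0.12  0.68  0.08  1.65 -0.07  0.81  1.86] F [-0.66 -0.03 -0.29] gap 0.126
translation [20.5 -0.2  0.1] rot [-0.      0.0005  0.0004]
```

View pics/w5c.png

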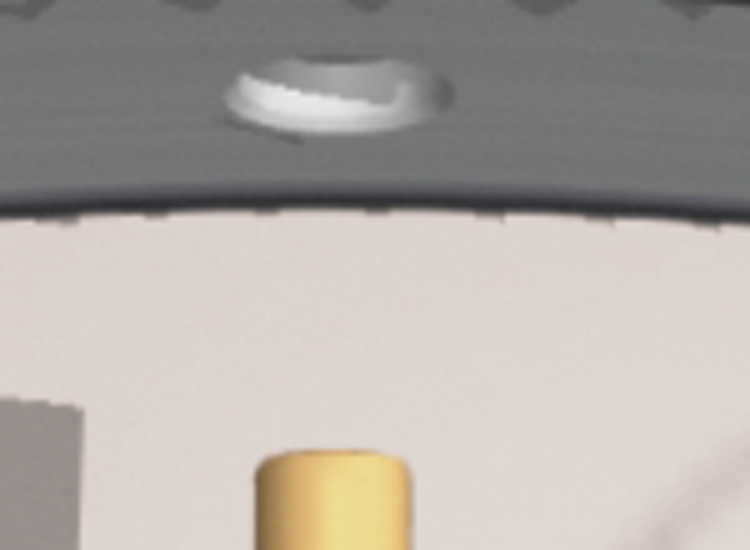

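step_arm(targets=[{"translation": [6,0.3,0.1],"rot": [0,0,0],"fingers": 0},{"translation": [12,0.3,0.1],"rot": [0,0,0],"fingers": 0},{"translation": [18,0.3,0.1],"rot": [0,0,0],"fingers": 0},{"translation": [23,0.3,0.1],"rot": [0,0,0],"fingers": 0},{"translation": [25,0.3,0.1],"rot": [0,0,0],"fingers": 0},{"translation": [25,0.3,0.1],"rot": [0,0,0],"fingers": 0}])

```text
time: 11.65
position: [0.6451, -0.1613, 0.0412]
tool_rot: [-3.142, 0.0, -3.08]
force: [1.1, -0.3, 0.5]
finger_gap: 0.128
```

```bash
python3 -c "
from h import *
goal([.6403,-.1616,.0411],3.2026); save('wrist','w6')
im=cv2.imread('pics/w6.png'); cv2.imwrite('pics/w6c.png',cv2.resize(im[0:110,250:400],None,fx=5,fy=5,interpolation=cv2.INTER_CUBIC))"
```

```text
t 11.65 pos [ 0.6451 -0.1613  0.0412] rot [-3.1415e+00  5.0000e-04 -3.0803e+00] q [ 0.12  0.65  0.08  1.72 -0.07  0.78  1.87] F [ 1.1  -0.34  0.5 ] gap 0.128
translation [4.8 0.  0.1] rot [-0.0001  0.0005  0.0002]
```

View pics/w6c.png

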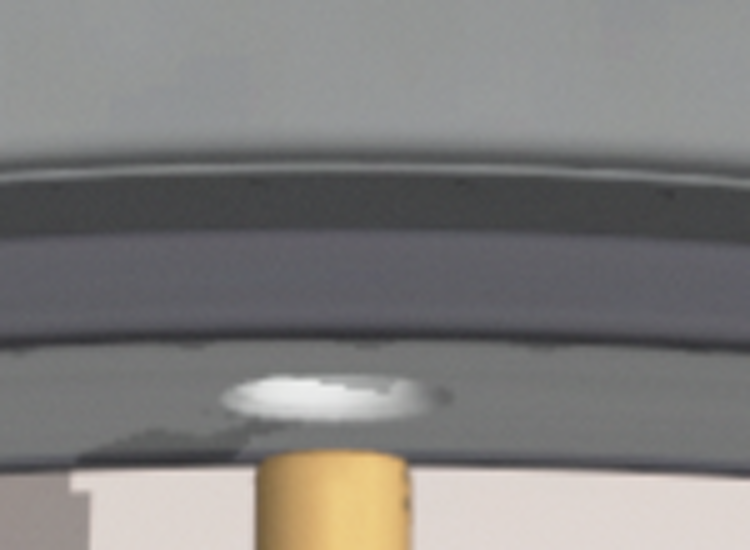

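The hole spans columns 222–445 in the crop and the rod 255–410, both centred near 333. They're aligned, so I'm feeling forward.

step_arm(targets=[{"translation": [2,0,0.1],"rot": [0,0,0],"fingers": 0},{"translation": [4,0,0.1],"rot": [0,0,0],"fingers": 0},{"translation": [5,0,0.1],"rot": [0,0,0],"fingers": 0},{"translation": [6,0,0.1],"rot": [0,0,0],"fingers": 0},{"translation": [6,0,0.1],"rot": [0,0,0],"fingers": 0}])

```text
time: 12.2
position: [0.6393, -0.1616, 0.041]
tool_rot: [-3.142, 0.001, -3.08]
force: [0.4, -0.8, -1.3]
finger_gap: 0.121
```

step_arm(targets=[{"translation": [1,0,0],"rot": [0,0,0],"fingers": 0},{"translation": [2,0,0],"rot": [0,0,0],"fingers": 0},{"translation": [2,0,0],"rot": [0,0,0],"fingers": 0}])

```text
time: 12.5
position: [0.6372, -0.1618, 0.041]
tool_rot: [-3.142, 0.0, -3.08]
force: [0.0, 0.7, 0.1]
finger_gap: 0.127
```

step_arm(targets=[{"translation": [1,0,0],"rot": [0,0,0],"fingers": 0},{"translation": [2,0,0],"rot": [0,0,0],"fingers": 0},{"translation": [3,0,0],"rot": [0,0,0],"fingers": 0},{"translation": [3,0,0],"rot": [0,0,0],"fingers": 0}])

```text
time: 12.9
position: [0.634, -0.1621, 0.041]
tool_rot: [-3.142, 0.0, -3.08]
force: [0.2, -0.0, 0.8]
finger_gap: 0.131
```

step_arm(targets=[{"translation": [1,0,0],"rot": [0,0,0],"fingers": 0},{"translation": [2,0,0],"rot": [0,0,0],"fingers": 0},{"translation": [3,0,0],"rot": [0,0,0],"fingers": 0},{"translation": [3,0,0],"rot": [0,0,0],"fingers": 0}])

```text
time: 13.3
position: [0.6308, -0.1623, 0.041]
tool_rot: [-3.142, 0.0, -3.081]
force: [-0.2, -0.3, -0.8]
finger_gap: 0.127
```

```bash
python3 -c "
from h import *
goal([.6403,-.1616,.0411],3.2026); save('wrist','w7')
im=cv2.imread('pics/w7.png'); cv2.imwrite('pics/w7c.png',cv2.resize(im[0:150,250:400],None,fx=4,fy=4,interpolation=cv2.INTER_CUBIC))"
```

```text
t 13.30 pos [ 0.6308 -0.1623  0.041 ] rot [-3.1415e+00  2.0000e-04 -3.0806e+00] q [ 0.13  0.63  0.08  1.75 -0.07  0.76  1.88] F [-0.2  -0.27 -0.78] gap 0.127
translation [-9.5  0.1 -0.1] rot [-0.0001  0.0002  0.    ]
```

View pics/w7c.png

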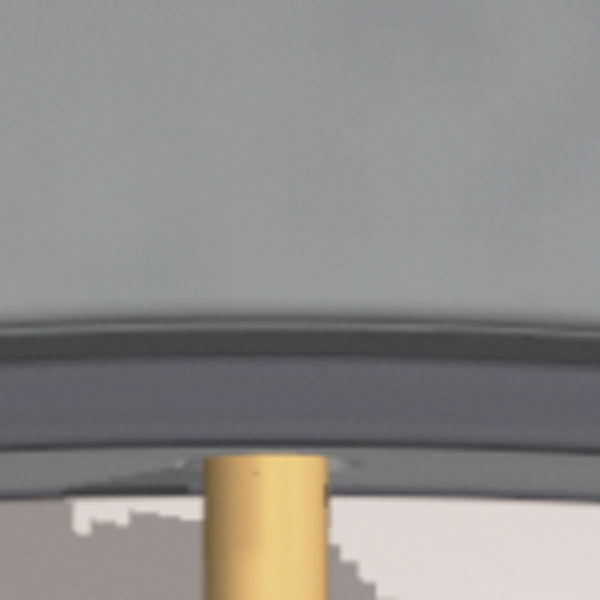

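The tip is about 9 mm inside the hole with no contact force. Moving on toward the catch.

step_arm(targets=[{"translation": [2,0,0],"rot": [0,0,0],"fingers": 0},{"translation": [4,0,0],"rot": [0,0,0],"fingers": 0},{"translation": [6,0,0],"rot": [0,0,0],"fingers": 0},{"translation": [7,0,0],"rot": [0,0,0],"fingers": 0},{"translation": [7,0,0],"rot": [0,0,0],"fingers": 0}])

```text
time: 13.85
position: [0.6237, -0.1628, 0.041]
tool_rot: [-3.142, 0.0, -3.081]
force: [-0.4, 0.5, -0.7]
finger_gap: 0.127
```

step_arm(targets=[{"translation": [1,0,0],"rot": [0,0,0],"fingers": 0},{"translation": [2,0,0],"rot": [0,0,0],"fingers": 0},{"translation": [2,0,0],"rot": [0,0,0],"fingers": 0},{"translation": [2,0,0],"rot": [0,0,0],"fingers": 0}])

```text
time: 14.25
position: [0.6217, -0.1628, 0.041]
tool_rot: [-3.142, 0.0, -3.081]
force: [-0.2, -0.6, -0.1]
finger_gap: 0.126
```

step_arm(targets=[{"translation": [1,0,0],"rot": [0,0,0],"fingers": 0},{"translation": [2,0,0],"rot": [0,0,0],"fingers": 0},{"translation": [2,0,0],"rot": [0,0,0],"fingers": 0},{"translation": [2,0,0],"rot": [0,0,0],"fingers": 0}])

```text
time: 14.65
position: [0.6197, -0.163, 0.0411]
tool_rot: [-3.142, 0.0, -3.081]
force: [-0.7, 0.2, 0.1]
finger_gap: 0.128
```

step_arm(targets=[{"translation": [1,0,0],"rot": [0,0,0],"fingers": 0},{"translation": [2,0,0],"rot": [0,0,0],"fingers": 0},{"translation": [2,0,0],"rot": [0,0,0],"fingers": 0},{"translation": [2,0,0],"rot": [0,0,0],"fingers": 0}])

```text
time: 15.05
position: [0.6192, -0.163, 0.0416]
tool_rot: [-3.141, 0.003, -3.08]
force: [4.5, 0.6, -1.3]
finger_gap: 0.123
```

step_arm(targets=[{"translation": [1,0,0],"rot": [0,0,0],"fingers": 0},{"translation": [2,0,0],"rot": [0,0,0],"fingers": 0},{"translation": [2,0,0],"rot": [0,0,0],"fingers": 0},{"translation": [2,0,0],"rot": [0,0,0],"fingers": 0}])

```text
time: 15.45
position: [0.619, -0.163, 0.0423]
tool_rot: [-3.14, 0.007, -3.08]
force: [6.1, -0.1, -1.0]
finger_gap: 0.125
```

Contact at about 20 mm in, with 6 N so far. The wrist is yielding slightly upward, so I'll correct height and tilt before pressing harder.

```bash
python3 -c "
from h import *
goal([.6170,-.163,.0410],3.2026)"
```

```text
t 15.45 pos [ 0.619  -0.163   0.0423] rot [-3.1404  0.0074 -3.0799] q [ 0.13  0.61  0.08  1.78 -0.07  0.74  1.88] F [ 6.14 -0.09 -0.99] gap 0.125
translation [2.  0.1 1.3] rot [-0.0011  0.0074  0.0007]
```

step_arm(targets=[{"translation": [2,0,1.6],"rot": [-0.001,0.009,0],"fingers": 0},{"translation": [2.5,0,2.0],"rot": [-0.001,0.011,0],"fingers": 0},{"translation": [3,0,2.2],"rot": [-0.001,0.012,0],"fingers": 0},{"translation": [3,0,2.2],"rot": [-0.001,0.012,0],"fingers": 0}])

```text
time: 15.85
position: [0.6185, -0.163, 0.0409]
tool_rot: [-3.141, 0.001, -3.08]
force: [6.5, -0.2, -0.2]
finger_gap: 0.127
```

```bash
python3 -c "
from h import *
goal([.6170,-.163,.0410],3.2026)"
```

```text
t 15.85 pos [ 0.6185 -0.163   0.0409] rot [-3.1407e+00  5.0000e-04 -3.0795e+00] q [ 0.13  0.62  0.08  1.78 -0.07  0.75  1.88] F [ 6.47 -0.23 -0.22] gap 0.127
translation [ 1.5  0.1 -0.1] rot [-0.0009  0.0005  0.001 ]
```

step_arm(targets=[{"translation": [2,0,0.8],"rot": [-0.001,0.004,0],"fingers": 0},{"translation": [3,0,1.0],"rot": [-0.001,0.006,0],"fingers": 0},{"translation": [3.5,0,1.0],"rot": [-0.001,0.006,0],"fingers": 0},{"translation": [3.5,0,1.0],"rot": [-0.001,0.006,0],"fingers": 0}])

```text
time: 16.25
position: [0.6177, -0.163, 0.0409]
tool_rot: [-3.141, 0.0, -3.079]
force: [8.0, -0.0, -0.3]
finger_gap: 0.129
```

```bash
python3 -c "
from h import *
goal([.6170,-.163,.0410],3.2026)"
```

```text
t 16.25 pos [ 0.6177 -0.163   0.0409] rot [-3.1408e+00  5.0000e-04 -3.0790e+00] q [ 0.13  0.62  0.08  1.78 -0.07  0.74  1.88] F [ 7.99 -0.02 -0.27] gap 0.129
translation [ 0.7  0.  -0.1] rot [-0.0008  0.0005  0.0016]
```

step_arm(targets=[{"translation": [3,0,1.0],"rot": [-0.001,0.005,0],"fingers": 0},{"translation": [4,0,1.2],"rot": [-0.001,0.007,0.001],"fingers": 0},{"translation": [4.5,0,1.2],"rot": [-0.001,0.007,0.001],"fingers": 0},{"translation": [4.5,0,1.2],"rot": [-0.001,0.007,0.001],"fingers": 0}])

```text
time: 16.65
position: [0.6166, -0.1631, 0.0408]
tool_rot: [-3.141, 0.001, -3.079]
force: [7.8, -0.2, -0.1]
finger_gap: 0.126
```

```bash
python3 -c "
from h import *
goal([.6170,-.163,.0410],3.2026); save('wrist','w8'); save('scene','s8'); save('top','t8')
im=cv2.imread('pics/w8.png'); cv2.imwrite('pics/w8c.png',cv2.resize(im[60:360,220:420],None,fx=2,fy=2,interpolation=cv2.INTER_CUBIC))"
```

```text
t 16.65 pos [ 0.6166 -0.1631  0.0408] rot [-3.1407e+00  7.0000e-04 -3.0793e+00] q [ 0.13  0.61  0.08  1.79 -0.07  0.74  1.88] F [ 7.81 -0.2  -0.08] gap 0.126
translation [-0.4  0.1 -0.2] rot [-0.0009  0.0007  0.0013]
```

View pics/w8c.png

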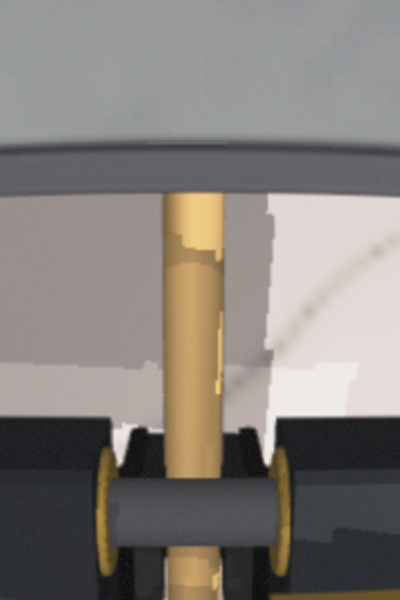

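View pics/t8.png

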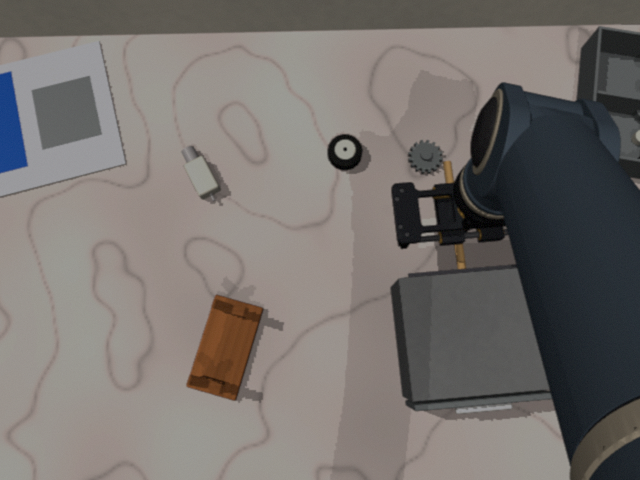

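The rod goes straight into the hole with no visible tilt. In the top view the drawer front at (485,407) hasn't moved. About 3 mm of catch travel so far at 8 N, so I'm continuing gently.

step_arm(targets=[{"translation": [3,0,1.0],"rot": [-0.001,0.005,0.001],"fingers": 0},{"translation": [4,0,1.2],"rot": [-0.001,0.006,0.001],"fingers": 0},{"translation": [4.5,0,1.2],"rot": [-0.001,0.006,0.001],"fingers": 0},{"translation": [4.5,0,1.2],"rot": [-0.001,0.006,0.001],"fingers": 0}])

```text
time: 17.2
position: [0.6157, -0.1632, 0.0409]
tool_rot: [-3.14, 0.002, -3.08]
force: [9.2, -0.1, -1.2]
finger_gap: 0.128
```

```bash
python3 -c "
from h import *
goal([.6170,-.163,.0410],3.2026); save('top','t9')
a=cv2.imread('pics/t8.png').astype(int);b=cv2.imread('pics/t9.png').astype(int); print(np.abs(a-b)[395:480,400:540].mean())"
```

```text
t 17.20 pos [ 0.6157 -0.1632  0.0409] rot [-3.1404e+00  2.5000e-03 -3.0796e+00] q [ 0.13  0.61  0.08  1.79 -0.07  0.74  1.88] F [ 9.23 -0.14 -1.17] gap 0.128
translation [-1.3  0.1 -0.1] rot [-0.0012  0.0025  0.001 ]
2.0903361344537816
```

step_arm(targets=[{"translation": [3,0,1.0],"rot": [-0.001,0.006,0.001],"fingers": 0},{"translation": [4,0,1.2],"rot": [-0.001,0.008,0.001],"fingers": 0},{"translation": [4.5,0,1.3],"rot": [-0.001,0.008,0.001],"fingers": 0},{"translation": [4.5,0,1.3],"rot": [-0.001,0.008,0.001],"fingers": 0}])

```text
time: 17.65
position: [0.6148, -0.1633, 0.0408]
tool_rot: [-3.14, 0.002, -3.08]
force: [8.9, 0.4, -1.4]
finger_gap: 0.128
```

```bash
python3 -c "
from h import *
goal([.6170,-.163,.0410],3.2026); save('top','t10')
a=cv2.imread('pics/t8.png').astype(int);b=cv2.imread('pics/t10.png').astype(int); print(np.abs(a-b)[395:480,400:540].mean())"
```

```text
t 17.65 pos [ 0.6148 -0.1633  0.0408] rot [-3.1402e+00  2.1000e-03 -3.0799e+00] q [ 0.13  0.61  0.08  1.79 -0.07  0.74  1.88] F [ 8.9   0.41 -1.39] gap 0.128
translation [-2.2  0.1 -0.2] rot [-0.0014  0.0021  0.0007]
31.474621848739496
```

View pics/t10.png

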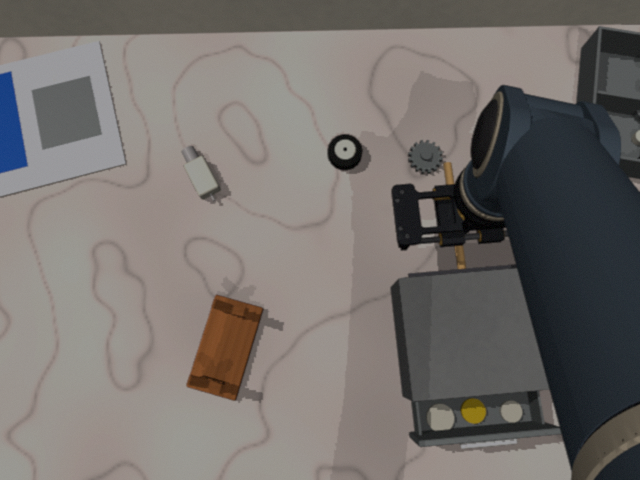

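The drawer has sprung open, its front now at row 440 against 407 before. Backing the dowel out straight.

step_arm(targets=[{"translation": [-2,0,0.3],"rot": [0,0.002,0],"fingers": 0},{"translation": [-5,0,0],"rot": [0,0.002,0],"fingers": 0},{"translation": [-9,0,-0.2],"rot": [-0.001,0.002,0],"fingers": 0},{"translation": [-13,0,-0.2],"rot": [-0.001,0.002,0],"fingers": 0},{"translation": [-18,0,-0.2],"rot": [-0.001,0.002,0],"fingers": 0},{"translation": [-23,0,-0.2],"rot": [-0.001,0.002,0],"fingers": 0},{"translation": [-28,0,-0.2],"rot": [-0.001,0.002,0],"fingers": 0},{"translation": [-33,0,-0.2],"rot": [-0.001,0.002,0],"fingers": 0}])

```text
time: 18.5
position: [0.6481, -0.1611, 0.041]
tool_rot: [-3.141, -0.0, -3.08]
force: [0.7, 0.1, -0.5]
finger_gap: 0.127
```

step_arm(targets=[{"translation": [-10,0,0],"rot": [0,0,0],"fingers": 0},{"translation": [-20,0,0],"rot": [0,0,0],"fingers": 0},{"translation": [-30,0,0],"rot": [0,0,0],"fingers": 0},{"translation": [-40,0,-5],"rot": [0,0,0],"fingers": 0},{"translation": [-48,0,-25],"rot": [0,0,0],"fingers": 0},{"translation": [-50,0,-55],"rot": [0,0,0],"fingers": 0},{"translation": [-50,0,-90],"rot": [0,0,0],"fingers": 0},{"translation": [-50,0,-125],"rot": [0,0,0],"fingers": 0}])

```text
time: 19.3
position: [0.6985, -0.1579, 0.1674]
tool_rot: [-3.141, -0.0, -3.08]
force: [1.9, -0.1, 0.1]
finger_gap: 0.127
```

```bash
python3 -c "
from h import *
goal([.4619,.1559,.17],2.8427)"
```

```text
t 19.30 pos [ 0.6985 -0.1579  0.1674] rot [-3.1412e+00 -4.0000e-04 -3.0797e+00] q [ 0.1   0.59  0.1   1.49 -0.06  1.07  1.85] F [ 1.89 -0.14  0.09] gap 0.127
translation [216.7 327.8  -2.6] rot [-4.000e-04 -3.000e-04  3.608e-01]
```

step_arm(targets=[{"translation": [31,47,0],"rot": [0,0,0.05],"fingers": 0},{"translation": [62,94,0],"rot": [0,0,0.1],"fingers": 0},{"translation": [93,140,-1],"rot": [0,0,0.15],"fingers": 0},{"translation": [124,187,-1],"rot": [0,0,0.2],"fingers": 0},{"translation": [155,234,-2],"rot": [0,0,0.25],"fingers": 0},{"translation": [180,272,-2],"rot": [0,0,0.3],"fingers": 0},{"translation": [203,307,-2],"rot": [0,0,0.34],"fingers": 0},{"translation": [217,328,-2],"rot": [0,0,0.361],"fingers": 0}])

```text
time: 20.1
position: [0.4604, 0.1585, 0.1702]
tool_rot: [3.141, 0.0, 2.843]
force: [0.4, 0.8, 0.1]
finger_gap: 0.129
```

step_arm(targets=[{"translation": [0,0,0],"rot": [0,0,0],"fingers": 0},{"translation": [0,0,0],"rot": [0,0,0],"fingers": 0}])

```text
time: 20.3
position: [0.4606, 0.1599, 0.171]
tool_rot: [3.14, 0.001, 2.846]
force: [0.6, -0.3, 0.6]
finger_gap: 0.124
```

```bash
python3 -c "
from h import *
goal([.4619,.1559,.0441],2.8427); save('wrist','w11'); save('top','t11'); save('scene','s11')
im=cv2.imread('pics/w11.png'); h=cv2.cvtColor(im,cv2.COLOR_BGR2HSV)
m=((h[...,0]>14)&(h[...,0]<30)&(h[...,1]>60)&(h[...,2]>110)).astype(np.uint8); m[:,:280]=0;m[:,360:]=0;m[225:]=0
x=np.where(m[:,317])[0];print('tip',wplane(317,x.min(),np.eye(4),-.017))"
```

```text
t 20.30 pos [0.4606 0.1599 0.171 ] rot [3.140e+00 1.500e-03 2.846e+00] q [-0.48  0.23  0.07  2.04 -0.02  0.87  0.88] F [ 0.56 -0.3   0.64] gap 0.124
translation [ -2.2  -3.6 126.8] rot [0.0016 0.0015 0.0033]
tip [ 0.08943117  0.00073802 -0.017     ]
```

View pics/w11.png

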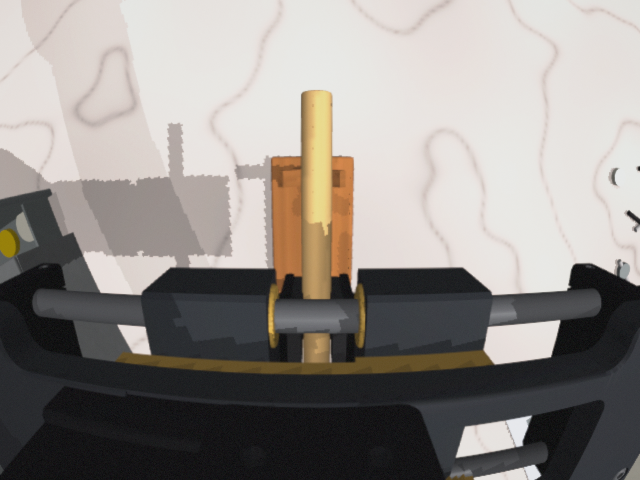

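View pics/t11.png

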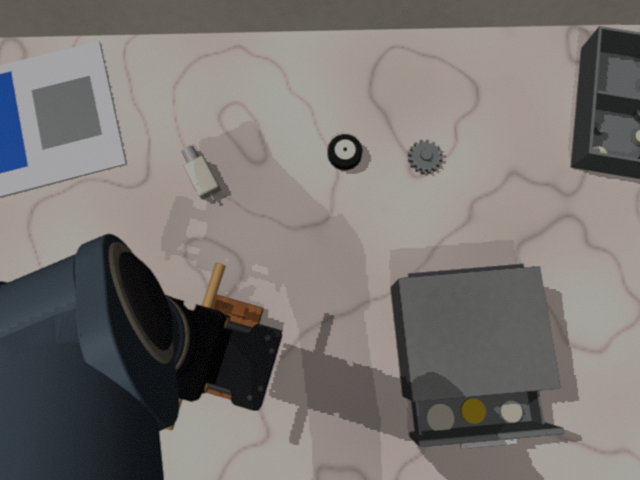

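The dowel hasn't slipped in the grip (tip at 0.0894 m in the tool frame), the drawer is open and the loose parts haven't moved. Lowering to the recorded pick-up pose.

step_arm(targets=[{"translation": [-2.2,-3.6,10],"rot": [0.0016,0.0015,0.0033],"fingers": 0},{"translation": [-2.2,-3.6,30],"rot": [0.0016,0.0015,0.0033],"fingers": 0},{"translation": [-2.2,-3.6,50],"rot": [0.0016,0.0015,0.0033],"fingers": 0},{"translation": [-2.2,-3.6,70],"rot": [0.0016,0.0015,0.0033],"fingers": 0},{"translation": [-2.2,-3.6,90],"rot": [0.0016,0.0015,0.0033],"fingers": 0},{"translation": [-2.2,-3.6,103],"rot": [0.0016,0.0015,0.0033],"fingers": 0},{"translation": [-2.2,-3.6,105],"rot": [0.0016,0.0015,0.0033],"fingers": 0},{"translation": [-2.2,-3.6,105],"rot": [0.0016,0.0015,0.0033],"fingers": 0}])

```text
time: 21.25
position: [0.4631, 0.1521, 0.0648]
tool_rot: [-3.139, -0.001, 2.835]
force: [0.4, 0.0, -0.0]
finger_gap: 0.125
```

```bash
python3 -c "
from h import *
goal([.4619,.1559,.0441],2.8427)"
```

```text
t 21.25 pos [0.4631 0.1521 0.0648] rot [-3.1394e+00 -9.0000e-04  2.8350e+00] q [-0.46  0.39  0.06  2.12 -0.04  0.63  0.9 ] F [ 0.36  0.   -0.02] gap 0.125
translation [ 2.3  3.4 20.7] rot [-0.0022 -0.0009 -0.0077]
```

step_arm(targets=[{"translation": [2.3,3.4,3],"rot": [-0.002,-0.001,-0.0077],"fingers": 0},{"translation": [2.3,3.4,6],"rot": [-0.002,-0.001,-0.0077],"fingers": 0},{"translation": [2.3,3.4,9],"rot": [-0.002,-0.001,-0.0077],"fingers": 0},{"translation": [2.3,3.4,12],"rot": [-0.002,-0.001,-0.0077],"fingers": 0},{"translation": [2.3,3.4,14],"rot": [-0.002,-0.001,-0.0077],"fingers": 0},{"translation": [2.3,3.4,14],"rot": [-0.002,-0.001,-0.0077],"fingers": 0}])

```text
time: 21.85
position: [0.4617, 0.1559, 0.0506]
tool_rot: [-3.141, -0.0, 2.843]
force: [-0.3, -0.3, -0.1]
finger_gap: 0.126
```

```bash
python3 -c "
from h import *
goal([.4619,.1559,.0441],2.8427)"
```

```text
t 21.85 pos [0.4617 0.1559 0.0506] rot [-3.1411e+00 -3.0000e-04  2.8428e+00] q [-0.46  0.42  0.06  2.13 -0.04  0.59  0.9 ] F [-0.27 -0.3  -0.11] gap 0.126
translation [-0.2  0.1  6.5] rot [-0.0005 -0.0003  0.0001]
```

step_arm(targets=[{"translation": [-0.2,0.1,2],"rot": [0,0,0],"fingers": 0},{"translation": [-0.2,0.1,4],"rot": [0,0,0],"fingers": 0},{"translation": [-0.2,0.1,5.5],"rot": [0,0,0],"fingers": 0},{"translation": [-0.2,0.1,6.3],"rot": [0,0,0],"fingers": 0},{"translation": [-0.2,0.1,6.3],"rot": [0,0,0],"fingers": 0},{"translation": [-0.2,0.1,6.3],"rot": [0,0,0],"fingers": 0}])

```text
time: 22.45
position: [0.4619, 0.1559, 0.0443]
tool_rot: [-3.141, -0.0, 2.843]
force: [0.4, -0.2, -0.8]
finger_gap: 0.126
```

```bash
python3 -c "
from h import *
goal([.4619,.1559,.0441],2.8427)"
```

```text
t 22.45 pos [0.4619 0.1559 0.0443] rot [-3.1411e+00 -3.0000e-04  2.8427e+00] q [-0.46  0.43  0.06  2.14 -0.04  0.58  0.9 ] F [ 0.39 -0.18 -0.76] gap 0.126
translation [ 0.  -0.   0.2] rot [-0.0005 -0.0003 -0.    ]
```

Seated. Opening the jaws slowly.

step_arm(targets=[{"translation": [0,0,0],"rot": [0,0,0],"fingers": 16},{"translation": [0,0,0],"rot": [0,0,0],"fingers": 20},{"translation": [0,0,0],"rot": [0,0,0],"fingers": 25},{"translation": [0,0,0],"rot": [0,0,0],"fingers": 35},{"translation": [0,0,0],"rot": [0,0,0],"fingers": 45},{"translation": [0,0,0],"rot": [0,0,0],"fingers": 60},{"translation": [0,0,0],"rot": [0,0,0],"fingers": 60},{"translation": [0,0,0],"rot": [0,0,0],"fingers": 60}])

```text
time: 23.25
position: [0.4619, 0.1559, 0.0443]
tool_rot: [-3.141, -0.0, 2.843]
force: [0.7, 0.3, -0.9]
finger_gap: 0.575
```

step_arm(targets=[{"translation": [0,0,-5],"rot": [0,0,0],"fingers": 60},{"translation": [0,0,-20],"rot": [0,0,0],"fingers": 60},{"translation": [0,0,-40],"rot": [0,0,0],"fingers": 60},{"translation": [0,0,-70],"rot": [0,0,0],"fingers": 60},{"translation": [0,0,-100],"rot": [0,0,0],"fingers": 60},{"translation": [0,0,-130],"rot": [0,0,0],"fingers": 60},{"translation": [0,0,-150],"rot": [0,0,0],"fingers": 60},{"translation": [0,0,-150],"rot": [0,0,0],"fingers": 60}])

```text
time: 24.05
position: [0.4638, 0.1567, 0.1976]
tool_rot: [3.138, 0.005, 2.843]
force: [0.9, -0.1, -0.6]
finger_gap: 0.6
```

```bash
python3 -c "
from h import *
goal([.35,.5,.25],2.8427); save('wrist','w12'); save('scene','s12')"
```

```text
t 24.05 pos [0.4638 0.1567 0.1976] rot [3.1375 0.0048 2.8425] q [-0.48  0.2   0.07  2.01 -0.02  0.93  0.88] F [ 0.92 -0.06 -0.63] gap 0.6
translation [209.7 294.8 -52.3] rot [ 0.004   0.0048 -0.0002]
```

View pics/w12.png

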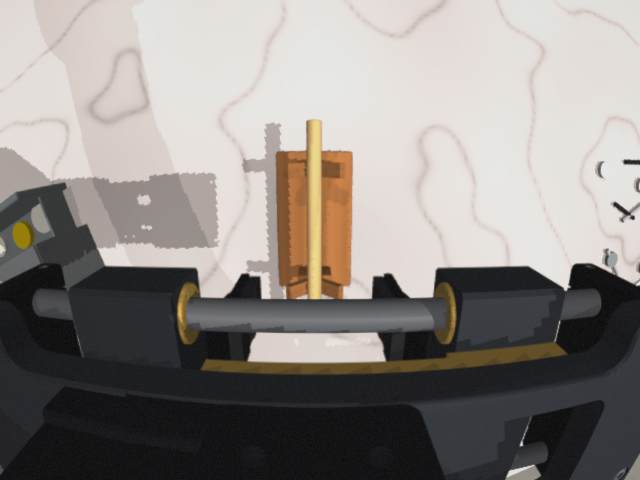

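View pics/s12.png

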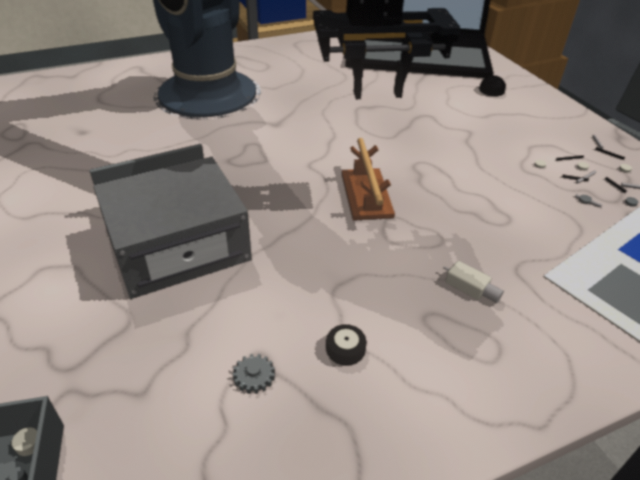

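The dowel lies in both notches, at (314,120) to (314,298) in the wrist view and in its original place at (368,180) in the scene view. The drawer is out. Moving the arm aside for a final check.

step_arm(targets=[{"translation": [20,40,-5],"rot": [0,0,0],"fingers": 60},{"translation": [45,80,-10],"rot": [0,0,0],"fingers": 60},{"translation": [70,120,-20],"rot": [0,0,0],"fingers": 60},{"translation": [90,155,-25],"rot": [0,0,0],"fingers": 60},{"translation": [110,190,-30],"rot": [0,0,0],"fingers": 60},{"translation": [115,200,-30],"rot": [0,0,0],"fingers": 60},{"translation": [115,200,-30],"rot": [0,0,0],"fingers": 60},{"translation": [115,200,-30],"rot": [0,0,0],"fingers": 60}])

```text
time: 24.95
position: [0.411, 0.3789, 0.223]
tool_rot: [-3.138, -0.0, 2.841]
force: [0.3, -0.2, 0.3]
finger_gap: 0.599
```

Run:
```python
from h import *
save('top','t13'); s=bot.get_state(); print(s['time'],s['position'],np.abs(s['joint_vel']).max())
a=cv2.imread('pics/top0.png').astype(int);b=cv2.imread('pics/t13.png').astype(int)
for n,(u0,v0,u1,v1) in dict(wheel=(320,125,370,180),motor=(175,140,225,205),gear=(400,130,450,180),rest=(185,275,270,420)).items(): print(n,np.abs(a-b)[v0:v1,u0:u1].mean().round(2))
```

```text
25.0 [0.41136233 0.37850968 0.22335082] 0.011572192550285203
wheel 1.93
motor 4.07
gear 1.56
rest 9.97
```

View pics/t13.png

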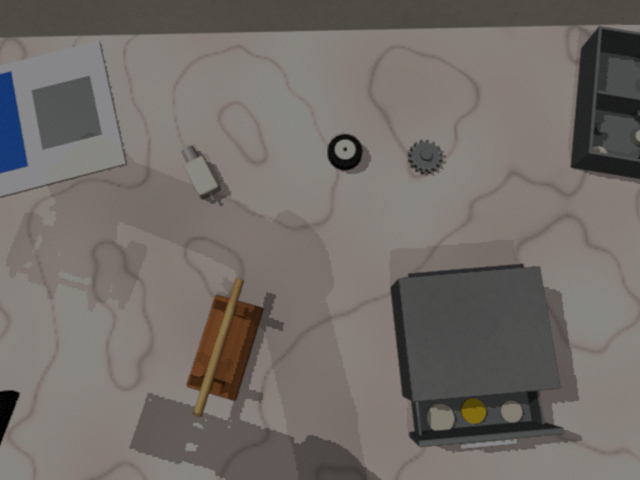

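The top view shows the dowel back at its original pixels, (238,283) to (199,412). The drawer is open, and the wheel, motor and gear haven't moved; the remaining image differences are arm shadows. Handing in.

```bash
python3 -c "
from h import *
print(bot.close_job())"
```

```text
the job is handed in; nothing more can be done
None
```

The drawer is open and the dowel is back in both notches of its rest. I handed the job in at about 25 s of the 72 s allowed.

- **Finding the hole:** I lined the dowel up with the release hole in the wrist camera view. It went in without touching the plate.
- **Pushing the catch:** The tip met the catch about 20 mm in. It gave over about 5 mm, and the highest force I read was 9.2 N against the 25 N limit. Forces are only reported at the end of each move, so I did not see the peaks in between. When the catch first pushed back, the wrist rose about 1.3 mm and I corrected it before pressing on.
- **Last checks:** The final top view shows the drawer standing out, though I did not measure how far. The dowel lies where it started. The wheel, motor and gear look unmoved, and the arm is clear of everything.
- **What disagreed:** The scene and wrist cameras differed by about 2 mm on the hole's sideways position, and I went with the wrist view. The before-and-after picture comparison was not clean around the rest and motor, which I put down to arm shadows because the outlines match.

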